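# Shift the throwing wheel's drive into third

### The job

Put the potter's wheel drive into third: using the fingertips, push the ball-topped lever on the gearbox along its H-shaped gate, out of the left-hand leg where it was left, across the middle to the right-hand leg, and then forward, away from the robot, until it is fully home in the third slot (far right, seen from the robot). Only push the ball sideways and never pull it up, because it is a lift-up lockout; then leave the lever there and back off. Leave the pots, jar and tools around it standing where they are.

Things in the scene. Friction and masses are not known exactly. Their poses are not given: they have to be found in the camera images.
- selector: Fixed grey gearbox 180 x 180 mm, 80 mm high, on a base flange 230 x 215 x 8 mm; a ribbed motor (top 91 mm high) on its far side. Origin: centre of its underside, on the table. x: forward, away from the robot (turned by up to 0.35 rad); y: left; z: up. The lever, a 10 mm round steel stem, leans any way about a pivot at (0, 0, 20 mm) and stands up through the gate.
- gate_center (a point): Middle of the steel gate plate on the gearbox, at the plate's top, 90 mm above the table. Its H-shaped cut-out, in the gearbox's frame: left and right legs along x at y = +20 and -20 mm, from x = -28 to +28 mm, 16.5 mm wide; a crossbar along y at x = 0, 16 mm wide, corners rounded. First slot: forward left; second: back left; third: forward right; fourth: back right.
- knob_center (a point): Centre of the 40 mm black ball on top of the lever, 165 mm from the pivot. In the gearbox's frame: 185 mm high with the lever upright, up to 15 mm lower in the corners; y about +47 mm in the left leg, -47 mm in the right leg; x = 0 in the crossbar, +50 mm home in the third slot. Under it the thin stem and free space down to the plate.
- lever_across (a joint): Sideways lean of the lever, rad: 0 upright, about -0.29 in the left leg (where it starts), about +0.29 in the right leg, with some 0.03 of play in each. It stays where it is left; about 2 to 3 N at the ball moves it; the sides of the gate are hard stops.
- lever_fore (a joint): Fore-and-aft lean of the lever, rad: 0 level with the crossbar (which lets it pass within about 0.04; the rounded corners guide it in from a little further), positive forward; about +0.31 and -0.31 at the ends of the slots, hard stops. Starts anywhere from -0.27 to 0.27, stays where it is left; 2 to 3 N at the ball moves it.
- knob_lift (a joint): height by which the ball is pulled up along the stem against its spring, m: 0 down (normal), 0.010 fully up; about 8 N lifts it off its seat. It must stay down.
- third_slot_end (a point): point at the forward end of the third slot (far right leg of the H), at the height of the plate's top
- cup: terracotta cup, 68 mm across, 75 mm high, on the table to the left of the gearbox. Bystander; origin at the centre of its underside
- glaze_jar: white plastic screw-top jar, 60 mm across, 85 mm high, on the table to the right of the gearbox. Bystander; origin at the centre of its underside
- test_pot: small white glazed pot, 32 mm across, 36 mm high, on the near left corner of the gearbox's top. Bystander; origin at the centre of its underside
- kiln_prop: plain pale kiln prop, a cylinder 26 mm across, 34 mm high, on the near right corner of the gearbox's top. Bystander; origin at the centre of its underside
- wood_rib: flat wooden rib 85 x 45 x 12 mm lying on the table. Bystander; origin at the centre of its underside
- glaze_brush: glaze brush 170 mm long lying on the table. Bystander; origin at the centre of its underside (middle of its length, roughly)
- bowl: white bowl 110 mm across, 45 mm high, on the table. Bystander; origin at the centre of its underside

How it is judged:
By the outcome, as a careful person would: the job done as asked, in the order asked, and still so for the second after the job is handed in, with the robot touching nothing.
It also fails if it takes over 48 s, if anything falls off the work surface, if the arm or the gripper's body presses on something with over 40 N, if the wrist force passes 120 N, or if a joint passes its speed limit or range.

### The arm

A 6-joint arm with a two-finger parallel gripper is mounted at the origin on the work surface. World frame = base frame: x ahead of the robot, y to its left, z up, the work surface at z = 0. Lengths are in m, angles in rad, forces in N, time in s.
With the tool pointing down it reaches from about 0.325 to 0.75 m from the base axis. Payload 7.6 kg.
Tool frame: the origin (TCP) lies between the finger pads; the fingertips stand 22 mm ahead of it and the grasp point (between the pads) lies 3 mm ahead of it; z points along the fingers, y is the line along which they close (so a half turn about z gives the same grasp; the last joint's range is limited). The gripper opens to 85 mm and grips with 20 to 120 N. Pads are 22 mm wide; open, the fingers measure 114 mm over their backs; the gripper's body (76 mm by 85 mm) begins 54 mm behind the grasp point. The pads swing forward as they close: fully open they stand 13 mm farther back than shut.
Start: joints at [1.118, 0.052, 1.401, -0, 1.689, -0.07], TCP at [0.196, 0.487, 0.253] pointing down, gripper open.
Joint ranges: [-2.9, 2.9], [-0.91, 2.17], [0.12, 2.37], [-1.06, 4.2], [0.26, 2.73], [-2.93, 2.93]. Speed limits (rad/s): [2.57, 2.57, 3.01, 3.14, 3.14, 3.14].

### API

Orientations are given as a 3x3 rotation matrix whose columns are the frame's x, y, z axes.
In Python, from rig import get_state, snapshot, close_job gives the robot as it stands.
- The arm moves only by the tool carry_out, never from a script. Its argument "moves" is a list that holds one entry, the list of rows, each a list of 6 numbers: the shift along the tool's x, y, z as a fraction of full scale, then the turn, a rotation vector about the tool's x, y, z as a fraction of full scale. In form: [[[dx, dy, dz, rx, ry, rz], ...]]. A call has 1 to 8 rows; each row shifts and turns the commanded pose from where the row before left it, along the tool's axes as they then stand; what a row does not reach is not made up. Full scale, the value 1, is 0.25 m for a shift and 360 degrees for a turn. A row lasts 1/10 s, in which the tool goes at most 50 mm and 8.59 degrees, less where a joint would pass 70% of its speed; a pose out of reach is approached as far as the arm can. A call with a number of a shift or a turn outside -1 to 1 is refused whole. A call with a gripper value outside its range is refused whole. "grip" is the opening, from 0 (shut) to 1 (fully open), set as the call begins (left out, the last holds). The fingers move at their own pace and stop on an object; "newtons" is the grip in N (left out, the last holds). Time passes only in rows, so rows that do not move let the fingers close. It gives the time, the measured TCP pose, the force, the opening and the grip force at its end, in the units of the state.
- get_state(): the state, without advancing time (a new reading comes with each control period).
- snapshot(name): name is "scene" or "top" or "wrist"; returns a dict with "frame" (480x640x3 uint8, blue, green, red), "fx", "fy", "cx", "cy" (pixels), "R" (3x3) and "t" (3): a world point X has camera coordinates R X + t. Camera axes: x right, y down, z forward; pixel columns grow to the right and rows downward; lengths in m; the calibration is good to about 2 mm. A picture is of the moment at which its call begins. There is no depth.
- close_job(): hands the job in; it is judged then, once.
The state is a dict: "t": time; "q": joint angles; "joint_vel": joint speeds; "tau": joint torques, N m; "ee_pos": TCP position; "tcp_rot": TCP orientation; "contact_force": force on the tool from outside, world axes, zero at the start; "moment": the same for the moment, N m; "finger_gap": finger opening in m; "grasp_force": force on a finger pad.
Only numpy, scipy, OpenCV 4.12 (cv2) and the standard library are available. Lean on these libraries where they do the work, as an engineer would, in place of code of your own. Each camera call takes 0.05 s, during which the arm holds its last target. There are 200 camera calls.

## Working session

There is one attempt and no reset: what is moved stays moved. The work goes in short steps, Python scripts to look and compute and a tool call to move; the robot and the scene stay as the last step left them, time stands still between calls to the robot, and variables do not carry over. Pictures are saved under pics/ and viewed, at most 10 in all, crops included, and the job is handed in when it is done.

Besides the shell and the picture viewer there is one more tool, called after "Request:" as a command line: name --argument value ..., lists and objects as JSON in quotes. carry_out: Moves the arm, as the interface text tells. Its arguments: {"type":"object","properties":{"moves":{"type":"array"},"grip":{"type":"number"},"newtons":{"type":"number"}},"required":["moves"]}

```bash
mkdir -p pics
python3 - <<'E'
from rig import *
import cv2
s=get_state();print(s['t'],s['ee_pos'],s['tcp_rot'],s['finger_gap'])
for n in('scene','top'):
    d=snapshot(n);cv2.imwrite(f'pics/{n}1.png',d['frame']);print(n,d['fx'],d['fy'],d['cx'],d['cy'],d['R'],d['t'])
E
```

```text
0.0 [0.19594262 0.48677242 0.25246278] [[-9.27641341e-01  3.73471625e-01 -6.98781091e-04]
 [ 3.73472261e-01  9.27640253e-01 -1.42501295e-03]
 [ 1.16015566e-04 -1.58287628e-03 -9.99998741e-01]] 0.08587646081710766
scene 552.0695309449142 552.0695309449142 318.34887109189674 240.1944803489185 [[-0.1474098   0.98893591  0.01661675]
 [ 0.67152789  0.11240361 -0.73240407]
 [-0.72616847 -0.09680493 -0.68066743]] [ 0.08647933 -0.20131956  1.61329576]
top 533.6314510998617 533.6314510998617 312.2945299859539 233.86992658513617 [[-0.03450837 -0.99938026  0.00694797]
 [-0.97302584  0.03201001 -0.22846461]
 [ 0.22810062 -0.0146445  -0.97352743]] [-0.0178643   0.50872784  1.22161868]
```

View pics/scene1.png

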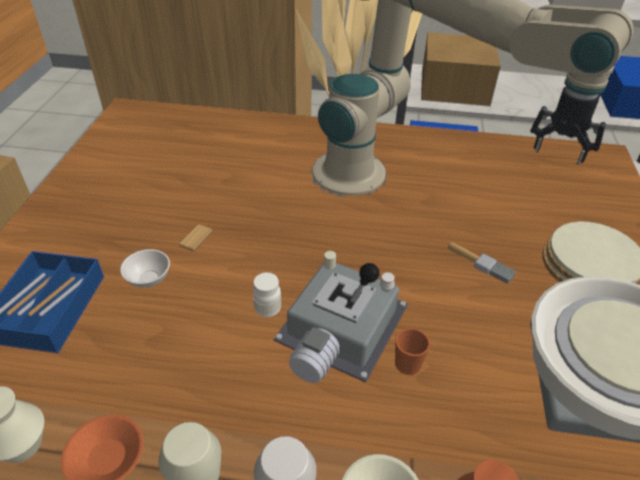

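View pics/top1.png

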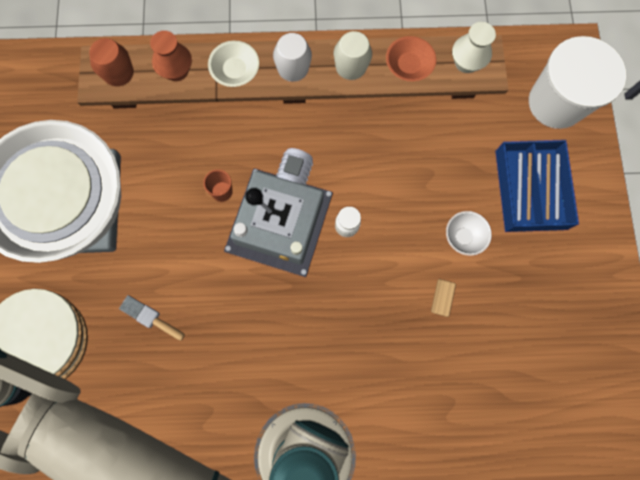

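The scene view looks back toward the robot. The gearbox is at about (345,300) with the ball at (369,273). In the top view the gate is at about (277,212) and the ball at (254,197). I'll enlarge both.

Run:
```python
import cv2,numpy as np
a=cv2.imread('pics/top1.png')[150:290,200:370]; b=cv2.imread('pics/scene1.png')[240:390,250:440]
a=cv2.resize(a,(680,560),interpolation=cv2.INTER_CUBIC);b=cv2.resize(b,(760,600),interpolation=cv2.INTER_CUBIC)
cv2.imwrite('pics/topc.png',a);cv2.imwrite('pics/scenec.png',b)
```

```text
(no output)
```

View pics/topc.png

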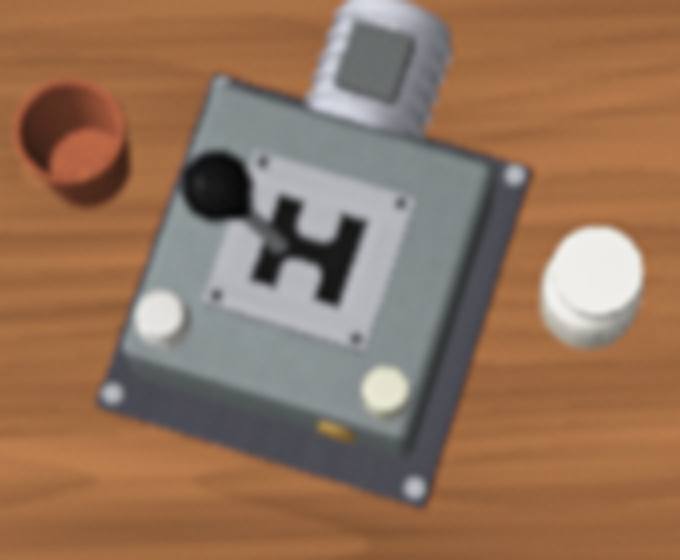

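View pics/scenec.png

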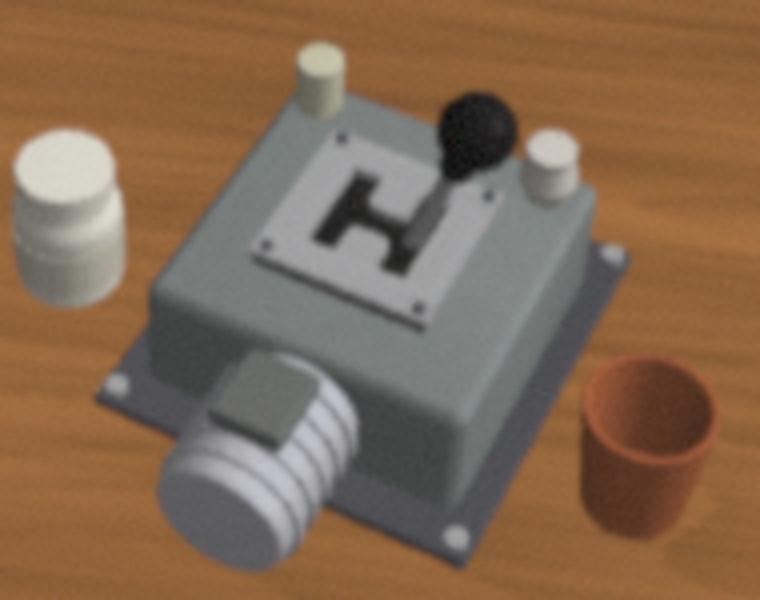

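The crops show the plate screws, in the top crop at (263,162), (400,203), (356,338), (216,295) and in the scene crop at (342,139), (489,196), (418,308), (266,245). The ball is at (217,186) in the top crop and (477,132) in the scene crop.

```bash
cat > h.py <<'E'
import numpy as np
from rig import *
C={'scene':(552.07,318.349,240.194,np.array([[-0.1474098,0.98893591,0.01661675],[0.67152789,0.11240361,-0.73240407],[-0.72616847,-0.09680493,-0.68066743]]),np.array([0.08647933,-0.20131956,1.61329576])),
'top':(533.631,312.2945,233.86993,np.array([[-0.03450837,-0.99938026,0.00694797],[-0.97302584,0.03201001,-0.22846461],[0.22810062,-0.0146445,-0.97352743]]),np.array([-0.0178643,0.50872784,1.22161868]))}
def ray(n,u,v):
    f,cx,cy,R,t=C[n]; d=R.T@np.array([(u-cx)/f,(v-cy)/f,1]); return -R.T@t,d
def onz(n,u,v,z):
    o,d=ray(n,u,v); return o+d*(z-o[2])/d[2]
def tri(a,b):
    A=[];y=[]
    for n,u,v in(a,b):
        o,d=ray(n,u,v); d/=np.linalg.norm(d);P=np.eye(3)-np.outer(d,d);A.append(P);y.append(P@o)
    return np.linalg.lstsq(np.vstack(A),np.hstack(y),rcond=None)[0]
tc=lambda x,y:('top',200+(x-1.5)/4,150+(y-1.5)/4)
sc=lambda x,y:('scene',250+(x-1.5)/4,240+(y-1.5)/4)
E
python3 - <<'E'
from h import *
np.set_printoptions(precision=4,suppress=True)
T=np.array([onz(*tc(*p),.09) for p in((263,162),(400,203),(356,338),(216,295))])
S=np.array([onz(*sc(*p),.09) for p in((418,308),(266,245),(342,139),(489,196))])
for Q in(T,S):
    c=Q.mean(0); f=(Q[0]+Q[1]-Q[2]-Q[3])[:2]; l=(Q[0]+Q[3]-Q[1]-Q[2])[:2]
    print(c,np.arctan2(f[1],f[0]),np.arctan2(-l[0],l[1]),np.linalg.norm(f)/2,np.linalg.norm(l)/2)
c=(T.mean(0)+S.mean(0))/2
f=sum((Q[0]+Q[1]-Q[2]-Q[3])[:2] for Q in(T,S)); l=sum((Q[0]+Q[3]-Q[1]-Q[2])[:2] for Q in(T,S))
th=np.arctan2(f[1]-l[0],f[0]+l[1]); print('c',c,'th',th)
k=tri(tc(217,186),sc(477,132)); R=np.array([[np.cos(th),np.sin(th)],[-np.sin(th),np.cos(th)]])
print('knob',k,R@(k-c)[:2])
for n,a,b,z in(('pot',(160,313),(552,143),.116),('prop',(385,389),(321,55),.114)):
    for p in (onz(*tc(*a),z),onz(*sc(*b),z)): print(n,p,R@(p-c)[:2])
E
```

```text
[0.5567 0.0474 0.09  ] -0.33687400230085035 -0.33619029954108015 0.08600525972717314 0.08600555518406391
[0.5578 0.0485 0.09  ] -0.34671828247237196 -0.33679817927027744 0.08565124071114336 0.0858694803207189
c [0.5572 0.0479 0.09  ] th -0.33913829570485604
knob [0.5701 0.0932 0.1763] [-0.0029  0.047 ]
pot [0.5141 0.132  0.116 ] [-0.0687  0.0649]
pot [0.5131 0.1329 0.116 ] [-0.0699  0.0654]
prop [0.4657 0.0043 0.114 ] [-0.0718 -0.0716]
prop [0.4658 0.0053 0.114 ] [-0.0721 -0.0706]
```

The ball measures (0.570, 0.093, 0.176), which fits the 47 mm offset and 178 mm height. Its x is about -3 mm, so it's already level with the crossbar. My plan is to straddle the ball with the fingers open, push it right with the inner pad, back off, turn 90° and push it forward. The fingertips stay above the pots' height throughout.

Request:
carry_out --moves '[[[0,0,0,0,0,-0.0067],[-0.12,-0.062,0,0,0,0],[-0.12,-0.062,0,0,0,0],[-0.12,-0.062,0,0,0,0],[-0.12,-0.062,0,0,0,0],[-0.12,-0.062,0,0,0,0],[-0.12,-0.062,0,0,0,0],[-0.12,-0.062,0,0,0,0]]]' --grip 1

```text
t: 0.9
ee_pos: [0.3584, 0.3134, 0.253]
tcp_rot: [[-0.943, 0.334, -0.0], [0.334, 0.943, -0.0], [0.0, -0.0, -1.0]]
contact_force: [0.6, -0.7, 0.9]
finger_gap: 0.0855
grasp_force: 0.0
```

Request:
carry_out --moves '[[[-0.12,-0.062,0,0,0,0],[-0.12,-0.062,0,0,0,0],[-0.12,-0.062,0,0,0,0],[-0.12,-0.062,0,0,0,0],[-0.12,-0.062,0,0,0,0],[-0.12,-0.062,0,0,0,0],[-0.12,-0.062,0,0,0,0],[0,0,0,0,0,0]]]'

```text
t: 1.7
ee_pos: [0.521, 0.1393, 0.2522]
tcp_rot: [[-0.941, 0.338, -0.001], [0.338, 0.941, -0.001], [0.001, -0.001, -1.0]]
contact_force: [0.8, 0.7, -0.0]
finger_gap: 0.0857
grasp_force: 0.0
```

```bash
cat > d.py <<'E'
from h import *
np.set_printoptions(precision=4,suppress=True)
c=np.array([.5572,.0479]);th=-.339;G=np.array([[np.cos(th),np.sin(th)],[-np.sin(th),np.cos(th)]])
s=get_state();R=np.array(s['tcp_rot']);p=np.array(s['ee_pos'])
print('t',s['t'],'p',p,'gear',G@(p[:2]-c),'F',np.array(s['contact_force']),'gap',s['finger_gap'])
print('tool in gear',G@R[:2,:2],R[2,2])
k=np.array([.5701,.0932,.168]);print('to ball, tool frac',R.T@(k-p)/.25)
E
python3 d.py
```

```text
t 1.7 p [0.521  0.1393 0.2522] gear [-0.0645  0.0742] F [ 0.8292  0.6835 -0.0211] gap 0.08569454422473227
tool in gear [[-1.      0.0057]
 [ 0.0057  1.    ]] -0.9999986406207673
to ball, tool frac [-0.2475 -0.1068  0.3368]
```

Request:
carry_out --moves '[[[-0.124,-0.053,0,0,0,0],[-0.124,-0.053,0,0,0,0],[0,0,0,0,0,0],[0,0,0.08,0,0,0],[0,0,0.08,0,0,0],[0,0,0.08,0,0,0],[0,0,0.08,0,0,0],[0,0,0,0,0,0]]]'

```text
t: 2.5
ee_pos: [0.567, 0.0971, 0.1698]
tcp_rot: [[-0.943, 0.333, -0.007], [0.333, 0.943, -0.0], [0.006, -0.003, -1.0]]
contact_force: [0.5, -0.7, 0.6]
finger_gap: 0.0857
grasp_force: 0.0
```

```bash
python3 d.py
python3 - <<'E'
from rig import *
import cv2
a=cv2.resize(snapshot('top')['frame'][150:290,200:370],(680,560),interpolation=cv2.INTER_CUBIC)
b=cv2.resize(snapshot('scene')['frame'][200:350,270:460],(760,600),interpolation=cv2.INTER_CUBIC)
cv2.imwrite('pics/a2.png',cv2.resize(cv2.hconcat([cv2.resize(a,(728,600)),b]),(800,322)))
cv2.imwrite('pics/b2.png',b)
E
```

```text
t 2.5 p [0.567  0.0971 0.1698] gear [-0.0072  0.0497] F [ 0.4831 -0.7186  0.5859] gap 0.08569796715933718
tool in gear [[-1.      0.0009]
 [ 0.001   1.    ]] -0.9999783069599057
to ball, tool frac [-0.0171 -0.0105  0.0071]
```

View pics/b2.png

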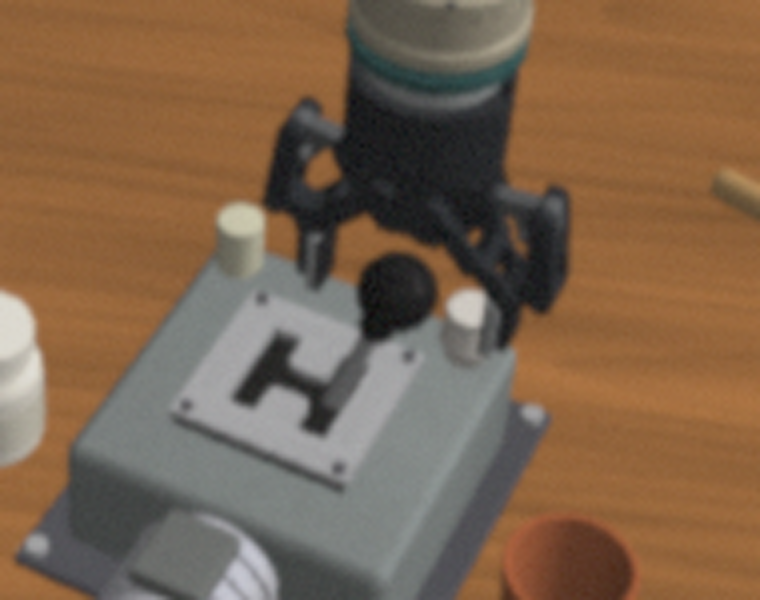

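The ball is cleanly between the open fingertips, at (395,290) in the crop, with tips at (315,285) and (505,345). Pushing right.

Request:
carry_out --moves '[[[-0.017,-0.04,0,0,0,0],[0,-0.04,0,0,0,0],[0,-0.03,0,0,0,0],[0,-0.03,0,0,0,0],[0,-0.03,0,0,0,0],[0,-0.03,0,0,0,0],[0,-0.03,0,0,0,0],[0,0,0,0,0,0]]]'

```text
t: 3.4
ee_pos: [0.5534, 0.0398, 0.1732]
tcp_rot: [[-0.942, 0.335, -0.001], [0.335, 0.942, -0.0], [0.0, -0.001, -1.0]]
contact_force: [0.5, 1.3, 0.7]
finger_gap: 0.0855
grasp_force: 0.4
```

```bash
python3 d.py
```

```text
t 3.4 p [0.5534 0.0398 0.1732] gear [-0.0009 -0.0089] F [0.5386 1.3134 0.6635] gap 0.08551623647262101
tool in gear [[-1.      0.0027]
 [ 0.0027  1.    ]] -0.9999997606244486
to ball, tool frac [0.0087 0.2235 0.0206]
```

Request:
carry_out --moves '[[[0,-0.03,0.004,0,0,0],[0,-0.03,0.004,0,0,0],[0,-0.03,0.004,0,0,0],[0,-0.03,0.004,0,0,0],[0,-0.03,0.004,0,0,0],[0,-0.03,0,0,0,0],[0,-0.03,0,0,0,0],[0,0,0,0,0,0]]]'

```text
t: 4.2
ee_pos: [0.5358, -0.0097, 0.1679]
tcp_rot: [[-0.942, 0.335, -0.001], [0.335, 0.942, -0.0], [0.001, -0.001, -1.0]]
contact_force: [0.1, -0.9, 0.3]
finger_gap: 0.0853
grasp_force: 0.1
```

```bash
python3 d.py
```

```text
t 4.2 p [ 0.5358 -0.0097  0.1679] gear [-0.0011 -0.0615] F [ 0.0828 -0.9339  0.2718] gap 0.08530553772024277
tool in gear [[-1.      0.0028]
 [ 0.0028  1.    ]] -0.9999994016327588
to ball, tool frac [ 0.0086  0.4338 -0.0006]
```

Request:
carry_out --moves '[[[0,-0.012,0,0,0,0],[0,-0.012,0,0,0,0],[0,-0.01,0,0,0,0],[0,0,0,0,0,0]]]'

```text
t: 4.6
ee_pos: [0.5333, -0.0168, 0.1682]
tcp_rot: [[-0.942, 0.334, -0.0], [0.334, 0.942, 0.0], [0.0, -0.0, -1.0]]
contact_force: [0.0, 1.6, -1.5]
finger_gap: 0.0855
grasp_force: 0.6
```

```bash
python3 d.py
```

```text
t 4.6 p [ 0.5333 -0.0168  0.1682] gear [-0.001 -0.069] F [ 0.0196  1.6048 -1.533 ] gap 0.08548804221362875
tool in gear [[-1.      0.0019]
 [ 0.0019  1.    ]] -0.9999999805731381
to ball, tool frac [0.0084 0.4639 0.0009]
```

Request:
carry_out --moves '[[[0,-0.008,0,0,0,0],[0,0,0,0,0,0],[0,0.05,0,0,0,0],[0,0.045,0,0,0,0],[0,0,0,0,0,0]]]'

```text
t: 5.1
ee_pos: [0.5412, 0.0054, 0.1684]
tcp_rot: [[-0.943, 0.332, 0.0], [0.332, 0.943, 0.0], [-0.0, 0.0, -1.0]]
contact_force: [0.0, -0.1, -0.3]
finger_gap: 0.0855
grasp_force: 0.0
```

```bash
python3 d.py
python3 - <<'E'
from rig import *
import cv2
print(get_state()['q'])
b=cv2.resize(snapshot('scene')['frame'][200:350,250:440],(760,600),interpolation=cv2.INTER_CUBIC)
cv2.imwrite('pics/b3.png',b)
E
```

```text
t 5.1 p [0.5412 0.0054 0.1684] gear [-0.001  -0.0454] F [ 0.0297 -0.0535 -0.2758] gap 0.08549851176220595
tool in gear [[-1.     -0.0001]
 [-0.0001  1.    ]] -0.9999998569086028
to ball, tool frac [0.0076 0.3695 0.0019]
[-5.83331692e-02  1.39554169e-01  1.47752110e+00  3.21117887e-04
  1.52408926e+00 -1.29026546e+00]
```

View pics/b3.png

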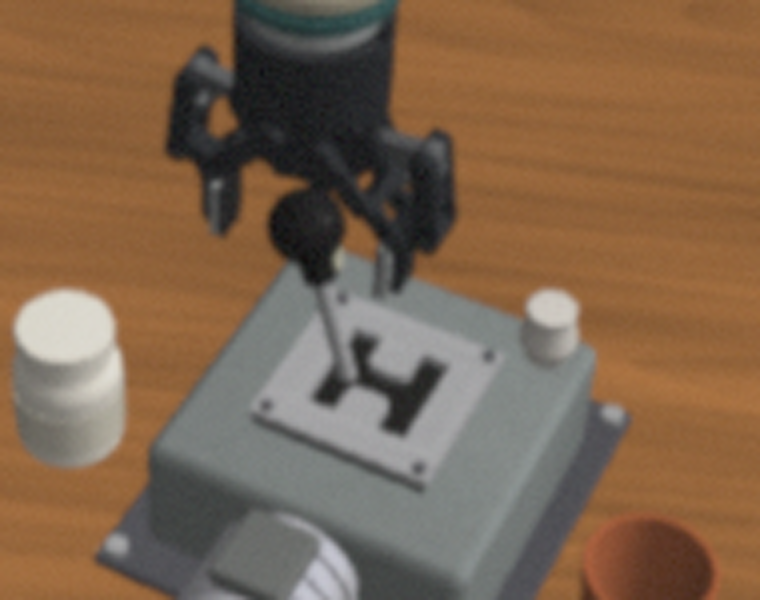

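The lever is in the right-hand leg at the crossbar, with the ball at (307,225) and the stem at (348,375). The fingers are centred on the ball and clear of it, so I can turn the tool 90° in place.

Request:
carry_out --moves '[[[0,0,0,0,0,0.0227],[0,0,0,0,0,0.0227],[0,0,0,0,0,0.0227],[0,0,0,0,0,0.0227],[0,0,0,0,0,0.0227],[0,0,0,0,0,0.0227],[0,0,0,0,0,0.0227]]]'

```text
t: 5.85
ee_pos: [0.5407, 0.0037, 0.1683]
tcp_rot: [[-0.224, 0.975, 0.0], [0.975, 0.224, -0.0], [-0.0, -0.0, -1.0]]
contact_force: [0.2, 0.1, 0.1]
finger_gap: 0.0853
grasp_force: 0.0
```

Request:
carry_out --moves '[[[0,0,0,0,0,0.0227],[0,0,0,0,0,0.0227],[0,0,0,0,0,0.0227],[0,0,0,0,0,0.0227],[0,0,0,0,0,0],[0,0,0,0,0,0]]]'

```text
t: 6.45
ee_pos: [0.5407, 0.0038, 0.1683]
tcp_rot: [[0.329, 0.944, 0.0], [0.944, -0.329, -0.0], [-0.0, 0.0, -1.0]]
contact_force: [0.4, -0.3, 0.5]
finger_gap: 0.0854
grasp_force: 0.0
```

```bash
python3 d.py
```

```text
t 6.45 p [0.5407 0.0038 0.1683] gear [-0.0009 -0.0471] F [ 0.4493 -0.3026  0.4736] gap 0.08538320236414852
tool in gear [[-0.004  1.   ]
 [ 1.     0.004]] -0.9999999946777268
to ball, tool frac [ 0.3764 -0.0065  0.0013]
```

Request:
carry_out --moves '[[[0,0.04,0,0,0,0],[0,0.04,0,0,0,0],[0,0.03,0.004,0,0,0],[0,0.03,0.004,0,0,0],[0,0.03,0.004,0,0,0],[0,0.03,0.004,0,0,0],[0,0.03,0.004,0,0,0],[0,0,0,0,0,0]]]'

```text
t: 7.25
ee_pos: [0.5956, -0.0156, 0.1629]
tcp_rot: [[0.333, 0.943, 0.0], [0.943, -0.333, 0.0], [0.0, -0.0, -1.0]]
contact_force: [-0.7, 0.1, -0.2]
finger_gap: 0.0853
grasp_force: 0.2
```

Request:
carry_out --moves '[[[0,0.02,0,0,0,0],[0,0.016,0,0,0,0],[0,0.012,0,0,0,0],[0,0,0,0,0,0]]]'

```text
t: 7.65
ee_pos: [0.6064, -0.0193, 0.1631]
tcp_rot: [[0.332, 0.943, -0.0], [0.943, -0.332, 0.0], [0.0, -0.0, -1.0]]
contact_force: [-0.7, 1.3, -1.2]
finger_gap: 0.0856
grasp_force: 0.7
```

```bash
python3 d.py
```

```text
t 7.65 p [ 0.6064 -0.0193  0.1631] gear [ 0.0688 -0.047 ] F [-0.6979  1.3354 -1.2005] gap 0.08561297667859541
tool in gear [[-0.0001  1.    ]
 [ 1.      0.0001]] -0.9999999749544897
to ball, tool frac [ 0.3762 -0.2867 -0.0196]
```

Request:
carry_out --moves '[[[0,0.008,0,0,0,0],[0,0.008,0,0,0,0],[0,0,0,0,0,0]]]'

```text
t: 7.95
ee_pos: [0.6101, -0.0206, 0.1633]
tcp_rot: [[0.332, 0.943, -0.0], [0.943, -0.332, 0.0], [0.0, -0.0, -1.0]]
contact_force: [-1.4, 1.4, -0.5]
finger_gap: 0.0853
grasp_force: 1.0
```

Request:
carry_out --moves '[[[0,0.006,0,0,0,0],[0,0,0,0,0,0]]]'

```text
t: 8.15
ee_pos: [0.6111, -0.0209, 0.163]
tcp_rot: [[0.332, 0.943, -0.001], [0.943, -0.332, 0.0], [-0.0, -0.001, -1.0]]
contact_force: [-3.0, 1.9, -1.5]
finger_gap: 0.0858
grasp_force: 2.3
```

```bash
python3 d.py
```

```text
t 8.15 p [ 0.6111 -0.0209  0.163 ] gear [ 0.0737 -0.047 ] F [-3.029   1.8853 -1.4906] gap 0.0857682449843962
tool in gear [[-0.0003  1.    ]
 [ 1.      0.0003]] -0.999999183892979
to ball, tool frac [ 0.376  -0.3065 -0.0195]
```

Request:
carry_out --moves '[[[0,0.006,0,0,0,0],[0,0.004,0,0,0,0],[0,0,0,0,0,0]]]'

```text
t: 8.45
ee_pos: [0.6125, -0.0213, 0.1626]
tcp_rot: [[0.332, 0.943, -0.005], [0.943, -0.332, 0.001], [-0.0, -0.005, -1.0]]
contact_force: [-9.7, 3.2, -1.2]
finger_gap: 0.0857
grasp_force: 5.4
```

```bash
python3 d.py
```

```text
t 8.45 p [ 0.6125 -0.0213  0.1626] gear [ 0.0752 -0.0469] F [-9.7411  3.2215 -1.2151] gap 0.0857136862429907
tool in gear [[-0.0007  1.    ]
 [ 1.      0.0007]] -0.9999891950536062
to ball, tool frac [ 0.376  -0.3121 -0.0202]
```

The push is against the hard stop at about 10 N, with the ball at about +51 mm. Now I'll back off to centre, then go straight up.

Request:
carry_out --moves '[[[0,-0.05,0,0,0,0],[0,-0.05,0,0,0,0],[0,0,0,0,0,0],[0,0,-0.08,0,0,0],[0,0,-0.12,0,0,0],[0,0,-0.12,0,0,0],[0,0,-0.12,0,0,0],[0,0,0,0,0,0]]]'

```text
t: 9.25
ee_pos: [0.5922, -0.0141, 0.2795]
tcp_rot: [[0.333, 0.943, 0.011], [0.943, -0.333, -0.001], [0.003, 0.011, -1.0]]
contact_force: [0.5, -0.7, 0.8]
finger_gap: 0.0854
grasp_force: 0.0
```

Request:
carry_out --moves '[[[0,-0.12,-0.06,0,0,0],[0,-0.12,-0.06,0,0,0],[0,-0.12,0,0,0,0],[0,-0.12,0,0,0,0],[0,-0.12,0,0,0,0],[0,0,0,0,0,0],[0,0,0,0,0,0]]]'

```text
t: 9.95
ee_pos: [0.4492, 0.0361, 0.3036]
tcp_rot: [[0.332, 0.943, 0.002], [0.943, -0.332, -0.0], [0.0, 0.002, -1.0]]
contact_force: [0.1, 0.1, -0.8]
finger_gap: 0.0852
grasp_force: 0.0
```

```bash
python3 d.py
python3 - <<'E'
from rig import *
import cv2
b=cv2.resize(snapshot('scene')['frame'][240:390,250:440],(760,600),interpolation=cv2.INTER_CUBIC)
cv2.imwrite('pics/b4.png',b)
E
```

```text
t 9.95 p [0.4492 0.0361 0.3036] gear [-0.098 -0.047] F [ 0.0875  0.0905 -0.7898] gap 0.08515302322284897
tool in gear [[-0.0004  1.    ]
 [ 1.      0.0004]] -0.9999982803865293
to ball, tool frac [0.3757 0.3795 0.5434]
```

View pics/b4.png

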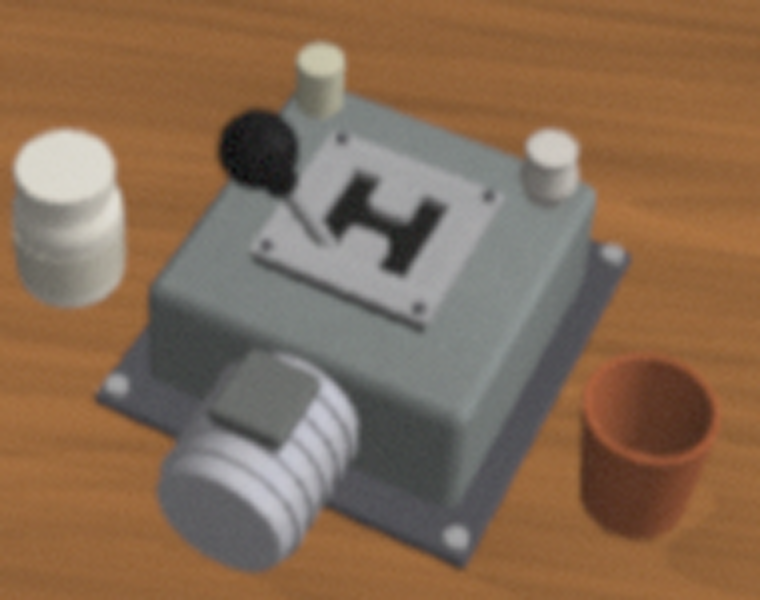

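The ball is at (258,149) and the stem sits at the forward end of the right leg, with everything else unmoved. I'll check that position against the expected one and hand in if it agrees.

Run:
```python
from h import *
c=np.array([.5572,.0479]);th=-.339;G=np.array([[np.cos(th),np.sin(th)],[-np.sin(th),np.cos(th)]])
g=G@(onz(*sc(258,149),.1705)[:2]-c);print(g)
if g[0]>.046 and abs(g[1]+.047)<.006: print(close_job())
```

```text
[ 0.05314597 -0.04283182]
the job is handed in; nothing more can be done
None
```

The lever is in the third slot, pushed against its forward stop at about 10 N and never pulled up. The pots, jar and cup by the gearbox look unmoved, the arm is clear, and the job was handed in at about 10 s.

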